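# Slide the spice tin into the third gap

## Robot

A 6-joint arm with a two-finger parallel gripper is mounted at the origin on the work surface. World frame = base frame: x ahead of the robot, y to its left, z up, the work surface at z = 0. Lengths are in m, angles in rad, forces in N, time in s.
With the tool pointing down it reaches from about 0.3 to 0.775 m from the base axis. Payload 14.6 kg.
Tool frame: the origin (TCP) lies at the centre of the arm's flange, where the gripper is bolted on; the fingertips stand 199 mm ahead of it and the grasp point (between the pads) lies 180 mm ahead of it; z points along the fingers, y is the line along which they close (so a half turn about z gives the same grasp; the last joint's range is limited). The gripper opens to 94 mm and grips with 3 to 60 N. Pads are 16 mm wide; open, the fingers measure 119 mm over their backs; the gripper's body (75 mm by 177 mm) begins 78 mm behind the grasp point.
Start: joints at [-0.067, 0.3, 1.521, -0, 1.321, -0.067], TCP at [0.55, -0, 0.405] pointing down, gripper open.
Joint ranges: [-3.03, 3.03], [-0.79, 2.21], [0.23, 2.52], [-1.04, 4.18], [0, 3.07], [-2.55, 2.55]. Speed limits (rad/s): [2.22, 2.22, 2.57, 3.14, 3.14, 3.14].

## Interface

Orientations are given as [roll, pitch, yaw] about the fixed x, y, z axes, in that order (R = Rz(yaw) Ry(pitch) Rx(roll)).
In Python, from station import ctrl gives the robot as it stands. The module is installed in compiled form; this text tells all that it offers.
- The arm moves only by the tool servo_tool, never from a script. Its argument "motion" is a list of rows, each a list of 5 numbers: the closure, from 0 (fully open) to 1 (shut), then the shift along the world's x, y, z in cm, then the turn about the world's z in degrees. A call has 1 to 20 rows; each row is the pose to reach, as a shift and turn from the pose commanded when the call began; what a row does not reach only later rows make up. A row lasts 1/8 s, in which the tool goes at most 62.5 mm and 10.7 degrees, less where a joint would pass 70% of its speed; a pose out of reach is approached as far as the arm can. A call with a gripper value outside its range is refused whole. The fingers move at their own pace and stop on an object; "squeeze" is the grip in N (left out, the last holds). Time passes only in rows, so rows that repeat a pose let the fingers close. It gives the time, the measured TCP pose, the force, the opening and the grip force at its end, in the units of the state.
- ctrl.get_obs(): the state, without advancing time (a new reading comes with each control period).
- ctrl.camera(name): name is "scene" or "side" or "wrist"; returns a dict with "image" (420x560x3 uint8, red, green, blue), "fx", "fy", "cx", "cy" (pixels), "camera_from_world" (4x4, takes a point from world to camera coordinates); the wrist camera has in their place "hand_eye" (4x4, takes a point from camera to tool coordinates, whose origin is the TCP and whose axes are the flange's). Camera axes: x right, y up, looking along -z (the intrinsics and any distortion apply to the point x, -y, -z); pixel columns grow to the right and rows downward; lengths in m; the calibration is good to about 2 mm. A picture is of the moment at which its call begins: read the wrist's pose just before it. There is no depth.
- ctrl.hand_in(): hands the job in; it is judged then, once.
The state is a dict: "time_s": time; "qpos": joint angles; "joint_vel": joint speeds; "tau": joint torques, N m; "ee_pos": TCP position; "eef_rot": TCP orientation; "force": force on the tool from outside, world axes, zero at the start; "moment": the same for the moment, N m; "grip_width": finger opening in m; "grip_force": force on a finger pad.
Only numpy, scipy, OpenCV 4.12 (cv2) and the standard library are available. Lean on these libraries where they do the work, as an engineer would, in place of code of your own. Each camera call takes 0.05 s, during which the arm holds its last target. There are 200 camera calls.

## Task

Starting from the end of the rack where the wooden pepper mill stands, count the gaps with a fingertip along the top of the back rail: touch the rail behind the first gap, then the second, then the third (full gaps count too), and go no farther along it. Then push the loose tin along the worktop, without lifting or tipping it, into that third gap until it is fully home against the rail, and leave everything else where it stands.

Things in the scene. Friction and masses are not known exactly. Their poses are not given: they have to be found in the camera images.
- rack: Beech rack fixed on the worktop, 306 mm along its y. Origin: on the worktop, mid-rack; x runs from its open front (robot side) to its back, z up. Seven dividers 6 mm thick, 50 mm high, at y = 0, ±50, ±100, ±150 mm, from x = -36 to +20 mm, make six floorless gaps 44 mm wide, centred at y = ±25, ±75, ±125 mm. Things slide in on the worktop. Gaps at y = ±75 mm already hold a tin; they count too.
- rail: The rack's straight back rail, fixed to it, same origin and axes: a beech bar along y, 306 mm long, from x = +20 to +36 mm, from the worktop up to its flat top at z = 56 mm. It closes the back of every gap; a tin that is home stands against its front face at x = +20 mm.
- tin: The loose tin to push, a closed steel box 76 x 32 x 40 mm, 100 to 210 g. Origin: centre of its underside; x along its 76 mm length, pointing into the rack to within 0.25 rad at the start; z up.
- tin_mid (a point): Centre of the loose steel spice tin (76 mm long, 32 wide, 40 high), 20 mm above its underside. It starts on the worktop in front of the rack (robot side), to one side of the third gap. Home in a gap, this point lies at x = -18 mm in the rack's frame and the tin's end sticks out 20 mm in front of the dividers.
- mill_mid (a point): The dark wooden pepper mill, a turned shape 128 mm tall, 53 mm across at the foot, standing loose about 80 mm beyond one end of the rack; the end is the one from which to count. The point is on its axis, 64 mm up.
- jar: White ceramic storage jar with a wooden lid, 72 mm across, 75 mm high, loose, beyond the rack's other end. Origin: centre of its underside.
- tin_a_mid (a point): Centre (20 mm up) of a like tin already home in the gap at the rack's y = +75 mm; its end sticks out 20 mm in front of the dividers. Leave it.
- tin_b_mid (a point): Centre (20 mm up) of a like tin already home in the gap at the rack's y = -75 mm; its end sticks out 20 mm in front of the dividers. Leave it.
- salt: Small white salt bowl, 54 mm across, 35 mm high, loose, in front of the rack on the other side from the loose tin. Origin: centre of its underside.
- mug: Blue mug, 76 mm across, 90 mm high, loose, behind the rack. Origin: centre of its underside.
- bowl: White bowl, 110 mm across, 45 mm high, loose, behind the rack. Origin: centre of its underside.
- spoon: Wooden spoon lying loose at the left. Origin: under its middle.
There are look-alikes about, which are no part of the job. There is more than one size of the part that bears mill_mid; the job needs the middle-sized.

How it is judged:
On the way, in this order (a step that is already met when the one before it is completed fails the run):
1. a fingertip touches the back rail behind the first gap from the mill's end (finger within 20 mm of the gap's middle), the tin still outside the rack (contact force between the fingers and rail above 0.3 N and ((y of mill_mid in the frame of rack above 0 m and y of the grasp point in the frame of rack between 0.105 and 0.145 m) or (y of mill_mid in the frame of rack below 0 m and y of the grasp point in the frame of rack between -0.145 and -0.105 m)) and x of tin_mid in the frame of rack below -0.07 m), for 0.05 s.
2. a fingertip touches the back rail behind the second gap from the mill's end (finger within 20 mm of the gap's middle), the tin still outside the rack (contact force between the fingers and rail above 0.3 N and ((y of mill_mid in the frame of rack above 0 m and y of the grasp point in the frame of rack between 0.055 and 0.095 m) or (y of mill_mid in the frame of rack below 0 m and y of the grasp point in the frame of rack between -0.095 and -0.055 m)) and x of tin_mid in the frame of rack below -0.07 m), for 0.05 s.
3. a fingertip touches the back rail behind the third gap from the mill's end (finger within 20 mm of the gap's middle), the tin still outside the rack (contact force between the fingers and rail above 0.3 N and ((y of mill_mid in the frame of rack above 0 m and y of the grasp point in the frame of rack between 0.005 and 0.045 m) or (y of mill_mid in the frame of rack below 0 m and y of the grasp point in the frame of rack between -0.045 and -0.005 m)) and x of tin_mid in the frame of rack below -0.07 m), for 0.05 s.
4. the tin is fully home in the third gap (x of tin_mid in the frame of rack above -0.026 m and ((y of mill_mid in the frame of rack above 0 m and y of tin_mid in the frame of rack between 0.013 and 0.037 m) or (y of mill_mid in the frame of rack below 0 m and y of tin_mid in the frame of rack between -0.037 and -0.013 m)) and height (world z) of tin_mid below 0.025 m and angle between tin's own z axis and vertical below 0.1 rad), for 0.2 s.
At the end, for the whole second after the job is handed in: The tin stands on the worktop at rest in the third gap from the mill's end (centre within 12 mm of the gap's middle), within 8 mm of touching the back rail (all of step 4 and linear speed of tin below 0.01 m/s).
It fails at once if the tin is lifted off the worktop (more than 12 mm) or tipped over (height (world z) of tin_mid above 0.032 m or angle between tin's own z axis and vertical above 0.4 rad).
It fails at once if a finger touches the rail beyond the third gap (more than 15 mm past the divider that ends it) (contact force between the fingers and rail above 0.5 N and ((y of mill_mid in the frame of rack above 0 m and y of the grasp point in the frame of rack below -0.015 m) or (y of mill_mid in the frame of rack below 0 m and y of the grasp point in the frame of rack above 0.015 m))).
It fails at once if another thing on the worktop is moved more than 20 mm (the tins in the rack: 12 mm) (distance of any of tin_a_mid, tin_b_mid from where it was at the start of the episode above 0.012 m or distance of any of mill_mid, jar, salt, mug, bowl, spoon from where it was at the start of the episode above 0.02 m).
It also fails if it takes over 69 s, if anything falls off the work surface, if the arm or the gripper's body presses on something with over 40 N, if the wrist force passes 120 N, or if a joint passes its speed limit or range.

## Working session

There is one attempt and no reset: what is moved stays moved. The work goes in short steps, Python scripts to look and compute and a tool call to move; the robot and the scene stay as the last step left them, time stands still between calls to the robot, and variables do not carry over. Pictures are saved under pics/ and viewed, at most 10 in all, crops included, and the job is handed in when it is done.

Besides the shell and the picture viewer there is one more tool, called after "Emit:" as name(argument=value, ...), one argument or row to a line, values as JSON. servo_tool: Moves the arm, as the interface text tells. Its arguments: {"type":"object","properties":{"motion":{"type":"array","items":{"type":"array","items":{"type":"number"}}},"squeeze":{"type":"number"}},"required":["motion"]}

```bash
mkdir -p pics
cat > h.py <<'E'
import numpy as np, cv2
from station import ctrl
def shot(n,f):
    c=ctrl.camera(n); cv2.imwrite('pics/'+f,c['image'][:,:,::-1]); np.save('pics/'+f+'.npy',{k:v for k,v in c.items()},allow_pickle=True); return c
def load(f): return np.load('pics/'+f+'.npy',allow_pickle=True).item()
def ray(c,u,v):
    M=np.linalg.inv(np.array(c['camera_from_world']))
    d=np.array([(u-c['cx'])/c['fx'],-(v-c['cy'])/c['fy'],-1.])
    return M[:3,3],M[:3,:3]@d
def onz(c,u,v,z):
    o,d=ray(c,u,v); return o+d*(z-o[2])/d[2]
def proj(c,p):
    q=np.array(c['camera_from_world'])@np.append(p,1); return c['cx']+c['fx']*q[0]/-q[2], c['cy']-c['fy']*q[1]/-q[2]
E
python3 - <<'E'
from h import *
a=shot('scene','a.png');b=shot('side','b.png')
print({k:v for k,v in a.items() if k!='image'});print({k:v for k,v in b.items() if k!='image'})
print(ctrl.get_obs())
E
```

```text
{'fx': 501.790704898094, 'fy': 501.790704898094, 'cx': 286.424214786238, 'cy': 207.66963719108884, 'camera_from_world': array([[ 0.64682441,  0.76261944,  0.00545647, -0.43159436],
       [-0.55316079,  0.46422028,  0.6917461 ,  0.25565476],
       [ 0.52500602, -0.45045657,  0.72212018, -1.40201357],
       [ 0.        ,  0.        ,  0.        ,  1.        ]])}
{'fx': 390.3289281476212, 'fy': 390.3289281476212, 'cx': 284.60495981897526, 'cy': 208.29447453550304, 'camera_from_world': array([[ 0.99811558, -0.06103458, -0.00632921, -0.5795658 ],
       [ 0.03745252,  0.52425084,  0.8507399 , -0.12511261],
       [-0.04860646, -0.84937379,  0.52554883, -0.78027829],
       [ 0.        ,  0.        ,  0.        ,  1.        ]])}
{'time_s': 0.1, 'qpos': array([-6.66043946e-02,  3.00409412e-01,  1.52151726e+00,  1.73196218e-05,
        1.32067821e+00, -6.65963930e-02]), 'joint_vel': array([ 0.00205095, -0.00134208, -0.00206911,  0.00034576, -0.00054569,
       -0.00139595]), 'tau': array([ 1.84928511e-03, -5.32644153e+01, -3.53284299e+01,  7.10431044e-02,
        2.34944851e-02, -7.30603051e-05]), 'ee_pos': array([ 5.49971823e-01, -2.26954987e-06,  4.04147058e-01]), 'eef_rot': array([-3.14058379e+00, -8.40996381e-05,  1.57078399e+00]), 'force': array([-0.03574225, -0.61361426,  0.3060555 ]), 'moment': array([-0.01133525,  0.01321713,  0.0307727 ]), 'grip_force': 0.0, 'grip_width': 0.09391311433820462}
```

View pics/a.png

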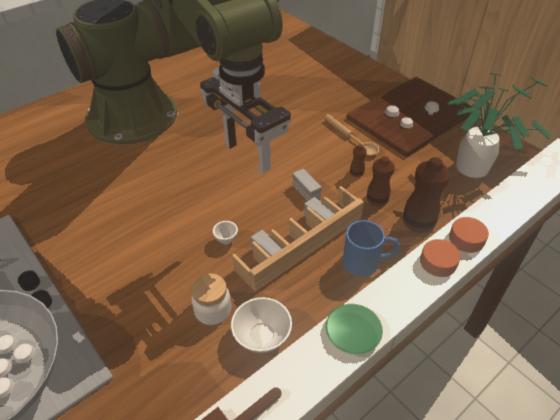

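View pics/b.png

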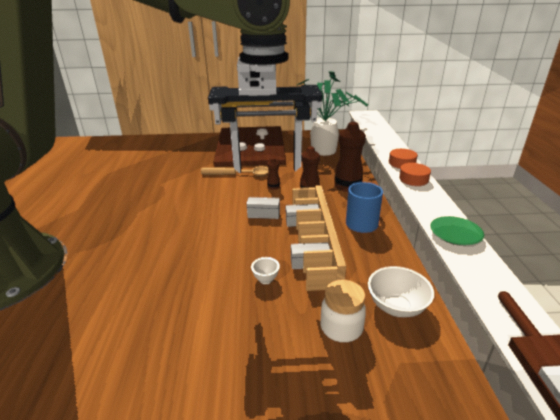

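The scene view shows the rack from (240,265) to (360,205), with three dark mills: small (358,160), middle (380,180) and large (427,193). The loose tin is at (307,185), the salt bowl at (225,233). All three mills are near the same (+y) rack end. I'll confirm their sizes and pick rack corners in an enlarged crop.

Run:
```python
from h import *
a=load('a.png');b=load('b.png')
A=cv2.resize(a['image'][130:290,225:455,::-1],None,fx=3.4,fy=3.4,interpolation=cv2.INTER_CUBIC)
B=cv2.resize(b['image'][135:300,240:390,::-1],None,fx=3.6,fy=3.6,interpolation=cv2.INTER_CUBIC)
cv2.imwrite('pics/a2.png',A);cv2.imwrite('pics/b2.png',B);print(A.shape,B.shape)
```

```text
(544, 782, 3) (594, 540, 3)
```

View pics/a2.png

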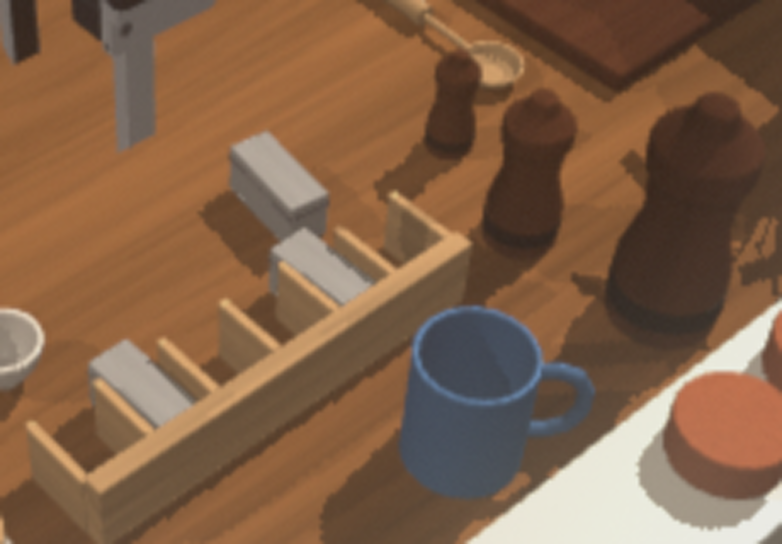

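View pics/b2.png

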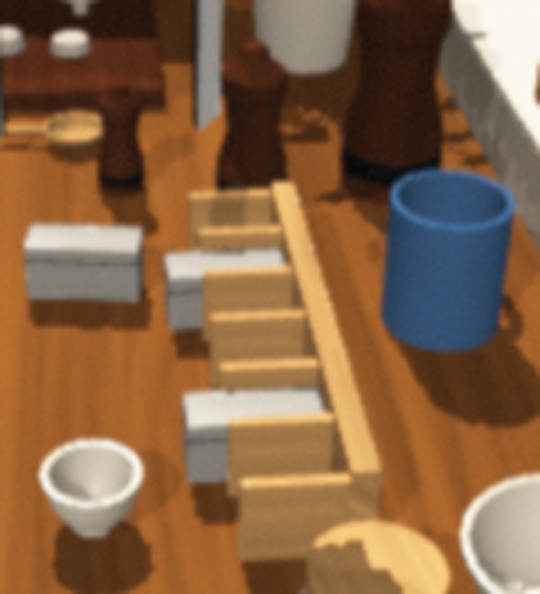

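Crops: the mills are small (452,105), middle (530,170) and large (690,215) in crop A, and the mid one (128 mm) stands off the rack's far (+y) end. Rail-top corners and tin-top corners are clear in both crops.

Run:
```python
from h import *
a=load('a.png');b=load('b.png')
fa=lambda u,v:(u/3.4+225-.35,v/3.4+130-.35)
fb=lambda u,v:(u/3.6+240-.36,v/3.6+135-.36)
np.set_printoptions(precision=4,suppress=True)
print('railA',[onz(a,*fa(*p),.056)[:2] for p in [(470,243),(450,234),(88,480),(103,492)]])
print('railB',[onz(b,*fb(*p),.056)[:2] for p in [(273,183),(294,183),(353,472),(380,472)]])
print('tinA',[onz(a,*fa(*p),.04)[:2] for p in [(230,148),(265,132),(328,192),(290,210)]])
print('tinB',[onz(b,*fb(*p),.04)[:2] for p in [(35,225),(140,227),(143,253),(27,258)]])
for n,t,bm in [('s',(458,52),(450,150)),('m',(545,92),(520,240)),('l',(716,95),(665,320))]:
    g=onz(a,*fa(*bm),0); o,d=ray(a,*fa(*t))
    # height at foot's approx axis: closest to vertical line
    h=d[:2]; k=(g[:2]-o[:2])@h/(h@h); print(n,g[:2],(o+k*d)[2])
print('salt',onz(a,*fa(8,350),.035)[:2],onz(b,*fb(92,470),.035)[:2])
```

```text
railA [array([0.6806, 0.2077]), array([0.6666, 0.2037]), array([ 0.6721, -0.0951]), array([ 0.6842, -0.0938])]
railB [array([0.6697, 0.2069]), array([0.6839, 0.2059]), array([ 0.6706, -0.097 ]), array([ 0.684 , -0.0979])]
tinA [array([0.4996, 0.1601]), array([0.5027, 0.1897]), array([0.5755, 0.1821]), array([0.5719, 0.1507])]
tinB [array([0.507, 0.189]), array([0.5773, 0.1812]), array([0.5777, 0.1475]), array([0.5025, 0.1467])]
s [0.5711 0.3106] 0.09057811891124279
m [0.6667 0.2813] 0.1331337077690241
l [0.779  0.2996] 0.19208080307730724
salt [ 0.5478 -0.0636] [ 0.5405 -0.0614]
```

Emit:
servo_tool(
  motion=[
    [1,2.5,3.6,0],
    [1,5,7.2,0],
    [1,7.5,10.8,0],
    [1,10,14.4,-2],
    [1,12.6,18,-5],
    [1,12.6,18,-8],
    [1,12.6,18,-11],
    [1,12.6,18,-12.5],
    [1,12.6,18,-12.5],
  ],
)

```text
schema error: expected 5 numbers
```

Emit:
servo_tool(
  motion=[
    [1,2.5,3.6,0,0],
    [1,5,7.2,0,0],
    [1,7.5,10.8,0,0],
    [1,10,14.4,-2,0],
    [1,12.6,18,-5,0],
    [1,12.6,18,-8,0],
    [1,12.6,18,-11,0],
    [1,12.6,18,-12.5,0],
    [1,12.6,18,-12.5,0],
  ],
)

```text
time_s: 1.23
ee_pos: [0.676, 0.1799, 0.2789]
eef_rot: [-3.14, 0.0, 1.571]
force: [-0.4, -0.1, 0.0]
grip_width: 0.0076
grip_force: 0.0
```

Run:
```python
from h import *
o=ctrl.get_obs();print(o['ee_pos'],o['eef_rot'],o['force'],o['grip_width'])
b=shot('side','b3.png');w=shot('wrist','w3.png')
cv2.imwrite('pics/c3.png',np.hstack([cv2.resize(b['image'][120:300,200:400,::-1],(400,360)),cv2.resize(w['image'][:,:,::-1],(400,300)) if 0 else cv2.resize(w['image'][:,:,::-1],(400,360))]))
```

```text
[0.67596601 0.17989627 0.27892685] [-3.14004996e+00  3.01710759e-04  1.57065497e+00] [-0.35056284 -0.0848421   0.04410893] 0.007570029023145454
```

View pics/c3.png

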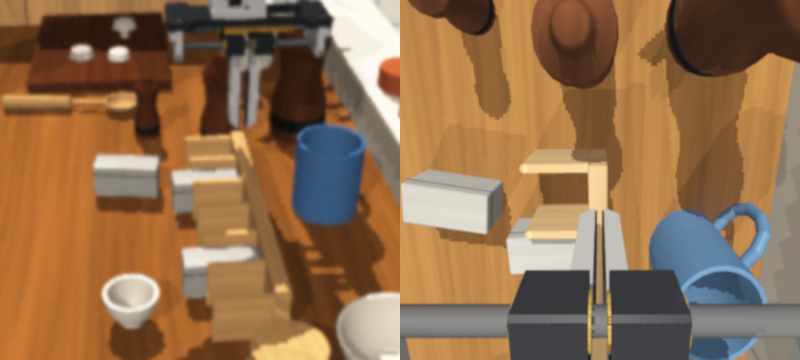

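The tips hang centred over the rail, behind the first gap (between the end divider and the next, wrist half (590,180)). Next is a gentle descent.

Emit:
servo_tool(
  motion=[
    [1,0,0,-0.8,0],
    [1,0,0,-1.5,0],
    [1,0,0,-1.9,0],
    [1,0,0,-2.1,0],
    [1,0,0,-2.2,0],
    [1,0,0,-2.3,0],
  ],
)

```text
time_s: 2.08
ee_pos: [0.676, 0.18, 0.2568]
eef_rot: [3.141, -0.0, 1.571]
force: [0.5, -0.1, -0.2]
grip_width: 0.0006
grip_force: 0.0
```

Emit:
servo_tool(
  motion=[
    [1,0,0,-0.1,0],
    [1,0,0,-0.2,0],
    [1,0,0,-0.3,0],
    [1,0,0,-0.3,0],
    [1,0,0,-0.3,0],
  ],
)

```text
time_s: 2.7
ee_pos: [0.676, 0.18, 0.2554]
eef_rot: [3.141, -0.0, 1.571]
force: [-7.5, -1.9, 13.2]
grip_width: 0.0003
grip_force: 6.8
```

Emit:
servo_tool(
  motion=[
    [1,0,0,1,0],
    [1,0,-1,1.5,0],
    [1,0,-3,1.5,0],
    [1,0,-5,1.5,0],
    [1,0,-5,0.8,0],
    [1,0,-5,0.4,0],
    [1,0,-5,0.2,0],
    [1,0,-5,0.1,0],
    [1,0,-5,0,0],
    [1,0,-5,0,0],
    [1,0,-5,0,0],
  ],
)

```text
time_s: 4.08
ee_pos: [0.6758, 0.1305, 0.2554]
eef_rot: [-3.141, 0.0, 1.572]
force: [-11.8, -3.7, 17.0]
grip_width: 0.0009
grip_force: 8.8
```

Emit:
servo_tool(
  motion=[
    [1,0,0,1,0],
    [1,0,-1,1.5,0],
    [1,0,-3,1.5,0],
    [1,0,-5,1.5,0],
    [1,0,-5,0.8,0],
    [1,0,-5,0.4,0],
    [1,0,-5,0.2,0],
    [1,0,-5,0.1,0],
    [1,0,-5,0,0],
    [1,0,-5,0,0],
    [1,0,-5,0,0],
  ],
)

```text
time_s: 5.45
ee_pos: [0.6758, 0.0805, 0.2554]
eef_rot: [-3.141, 0.0, 1.572]
force: [-11.8, -2.5, 18.1]
grip_width: 0.0003
grip_force: 8.8
```

Emit:
servo_tool(
  motion=[
    [1,0,0,4,0],
    [1,0,0,8,0],
    [0.5,-3,2,8,10],
    [0,-6,4,8,20],
    [0,-9,6,8,30],
    [0,-12,8,8,40],
    [0,-13.7,8.9,8,50],
    [0,-13.7,8.9,8,60],
    [0,-13.7,8.9,8,70],
    [0,-13.7,8.9,8,80],
    [0,-13.7,8.9,8,84],
    [0,-13.7,8.9,8,84],
  ],
)

```text
time_s: 6.95
ee_pos: [0.5389, 0.1695, 0.3336]
eef_rot: [3.142, 0.0, 3.037]
force: [0.8, 0.6, 0.4]
grip_width: 0.0937
grip_force: 0.0
```

Run:
```python
from h import *
o=ctrl.get_obs();print(o['ee_pos'],o['eef_rot'],o['force'],o['grip_width'])
a=shot('scene','a4.png');w=shot('wrist','w4.png')
cv2.imwrite('pics/c4.png',np.hstack([cv2.resize(a['image'][110:290,200:400,::-1],(400,360)),cv2.resize(w['image'][:,:,::-1],(400,300)) if 0 else cv2.resize(w['image'][:,:,::-1],(400,360))]))
```

```text
[0.53889725 0.16945088 0.33360946] [3.14152543e+00 4.29889470e-05 3.03700782e+00] [0.75843137 0.63786278 0.38545174] 0.093688553165144
```

View pics/c4.png

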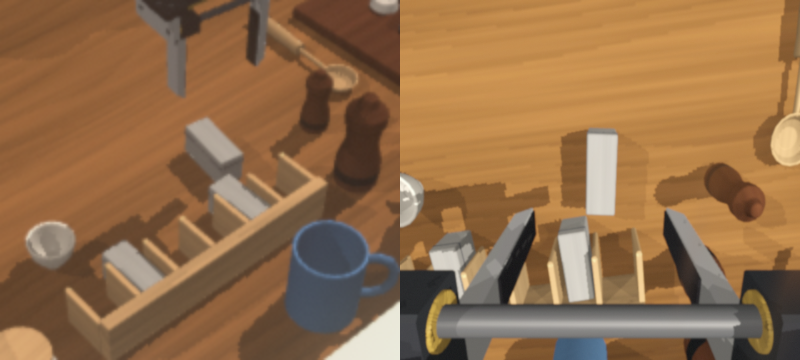

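The tin (wrist half (601,172)) is parallel to the tool and centred between the open fingers, with nothing under the fingertips. I'll go down and cage it.

Emit:
servo_tool(
  motion=[
    [0,0,0,-4,0],
    [0,0,0,-8,0],
    [0,0,0,-11,0],
    [0,0,0,-12,0],
    [0,0,0,-12.1,0],
    [0.3,0,0,-12.1,0],
    [0.5,0,0,-12.1,0],
    [0.62,0,0,-12.1,0],
    [0.62,0,0,-12.1,0],
    [0.62,0,0,-12.1,0],
    [0.62,0,0,-12.1,0],
  ],
  squeeze=4,
)

```text
time_s: 8.43
ee_pos: [0.539, 0.169, 0.2126]
eef_rot: [-3.142, -0.0, 3.037]
force: [-0.6, -0.1, -0.8]
grip_width: 0.0376
grip_force: 0.0
```

Emit:
servo_tool(
  motion=[
    [0.62,-0.1,-0.5,0,0],
    [0.62,-0.2,-1,0,1],
    [0.62,-0.2,-1.8,0,2],
    [0.62,-0.3,-2.6,0,3],
    [0.62,-0.3,-3.4,0,4],
    [0.62,-0.3,-4.2,0,5],
    [0.62,-0.3,-5,0,6.4],
    [0.62,-0.3,-5.8,0,6.4],
    [0.62,-0.3,-6.6,0,6.4],
    [0.62,-0.3,-7.4,0,6.4],
    [0.62,-0.3,-8.2,0,6.4],
    [0.62,-0.3,-8.9,0,6.4],
    [0.66,-0.3,-8.9,0,6.4],
    [0.67,-0.3,-8.9,0,6.4],
    [0.67,-0.3,-8.9,0,6.4],
    [0.62,-0.3,-8.9,0,6.4],
    [0.6,-0.3,-8.9,0,6.4],
  ],
  squeeze=4,
)

```text
time_s: 10.55
ee_pos: [0.536, 0.0801, 0.2126]
eef_rot: [3.142, -0.0, -3.134]
force: [0.3, 0.0, -0.1]
grip_width: 0.0375
grip_force: 0.0
```

Run:
```python
from h import *
o=ctrl.get_obs();print(o['ee_pos'],o['eef_rot'],o['force'],o['grip_width'])
a=shot('scene','a5.png');b=shot('side','b5.png')
f=lambda c,x0,y0:cv2.resize(c['image'][y0:y0+150,x0:x0+130,::-1],(390,450),interpolation=cv2.INTER_CUBIC)
cv2.imwrite('pics/c5.png',np.hstack([f(a,235,140),f(b,235,165)]))
```

```text
[0.5359693  0.08010323 0.21261189] [ 3.14154011e+00 -8.96183249e-05 -3.13448393e+00] [ 0.31146926  0.02534963 -0.14096253] 0.037504451315222495
```

View pics/c5.png

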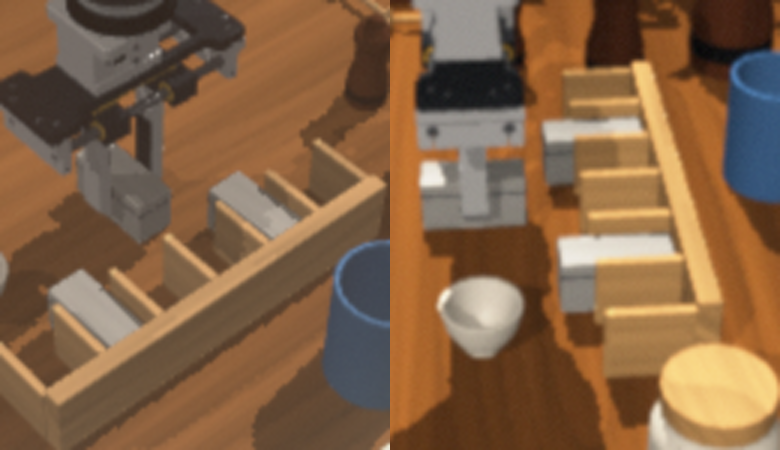

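The tin sits caged in front of the third gap, its near end at (140,200) in the left half. The gap's divider front tops are at about (217,204) and (165,237) there. I'll check the gap centre by ray casting.

Run:
```python
from h import *
a=load('a5.png');b=load('b5.png')
for p in [(217,204),(165,237),(268,172),(110,270),(315,143)]: print(onz(a,p[0]/3+235,p[1]/3+140,.05)[:2])
print('B')
for p in [(190+390-390+385-390,0)][:0]: pass
for u,v in [(575,138),(583,173),(590,214),(599,262),(608,312)]: print(onz(b,(u-390)/3+235,v/3+165,.05)[:2])
print('tin front top A',[onz(a,u/3+235,v/3+140,.04)[:2] for u,v in [(135,207),(168,188)]])
```

```text
[0.61377579 0.10459796]
[0.61416098 0.05465173]
[0.61366024 0.15542745]
[0.61318958 0.00514568]
[0.61393016 0.20382762]
B
[0.61417534 0.10212431]
[0.61575841 0.05517123]
[0.61584572 0.00546337]
[ 0.61644742 -0.04670781]
[ 0.61678176 -0.09515093]
tin front top A [array([0.57054323, 0.06323653]), array([0.57132053, 0.09441948])]
```

Emit:
servo_tool(
  motion=[
    [0.45,0,0,0,0],
    [0.4,0,0,0,0],
    [0.4,0,0,2,0],
    [0.4,0,0,6,0],
    [0.8,-3,0,6,0],
    [1,-6.8,0,6,0],
    [1,-6.8,0,6,0],
    [1,-6.8,0,6,0],
    [1,-6.8,0,2,0],
    [1,-6.8,0,0.2,0],
    [1,-6.8,0,0.2,0],
  ],
)

```text
time_s: 12.02
ee_pos: [0.4684, 0.0799, 0.2136]
eef_rot: [-3.141, -0.002, -3.135]
force: [0.4, 0.9, 0.5]
grip_width: 0.0002
grip_force: 0.0
```

Emit:
servo_tool(
  motion=[
    [1,0.5,0,0,0],
    [1,1,0,0,0],
    [1,1.5,0,0,0],
    [1,2,0,0,0],
    [1,2.6,0,0,0],
    [1,3.2,0,0,0],
    [1,3.8,0,0,0],
    [1,4.4,0,0,0],
    [1,5,0,0,0],
    [1,5.6,0,0,0],
    [1,6.2,0,0,0],
    [1,6.8,0,0,0],
  ],
)

```text
time_s: 13.52
ee_pos: [0.5364, 0.08, 0.2146]
eef_rot: [-3.142, -0.0, -3.135]
force: [-1.5, -0.7, 2.7]
grip_width: 0.0004
grip_force: 1.3
```

Run:
```python
from h import *
o=ctrl.get_obs();print(o['ee_pos'],o['eef_rot'],o['force'],o['grip_width'])
a=shot('scene','a6.png');b=shot('side','b6.png')
f=lambda c,x0,y0:cv2.resize(c['image'][y0:y0+150,x0:x0+130,::-1],(390,450),interpolation=cv2.INTER_CUBIC)
cv2.imwrite('pics/c6.png',np.hstack([f(a,235,140),f(b,235,165)]))
```

```text
[0.53636804 0.07999538 0.21461469] [-3.14157951e+00 -1.04690550e-04 -3.13460330e+00] [-1.49163225 -0.70618678  2.67480543] 0.0003969662586474789
```

View pics/c6.png

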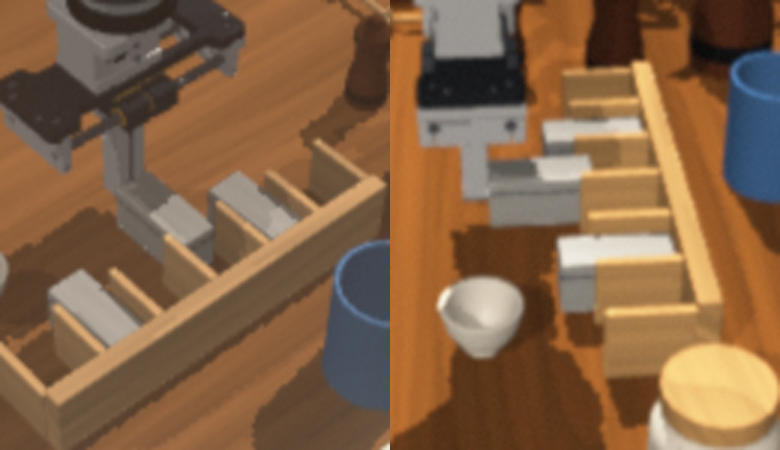

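The tin is entering the third gap straight, between the dividers (tip at (212,235) in the left half). I'll continue the push.

Emit:
servo_tool(
  motion=[
    [1,0.5,0,0,0],
    [1,1,0,0,0],
    [1,1.5,0,0,0],
    [1,2,0,0,0],
    [1,2.5,0,0,0],
    [1,3,0,0,0],
    [1,3.5,0,0,0],
    [1,3.9,0,0,0],
    [1,4.2,0,0,0],
    [1,4.4,0,0,0],
  ],
)

```text
time_s: 14.88
ee_pos: [0.5801, 0.08, 0.2146]
eef_rot: [-3.142, -0.0, -3.135]
force: [-1.3, 0.3, 0.5]
grip_width: 0.0004
grip_force: 0.6
```

Emit:
servo_tool(
  motion=[
    [1,0.2,0,0,0],
    [1,0.4,0,0,0],
    [1,0.5,0,0,0],
    [1,0.6,0,0,0],
    [1,0.6,0,0,0],
  ],
)

```text
time_s: 15.5
ee_pos: [0.5842, 0.0801, 0.2146]
eef_rot: [-3.141, -0.01, -3.134]
force: [-32.1, -1.1, 22.1]
grip_width: 0.0003
grip_force: 16.3
```

Contact with the rail is firm, so I'll back off and check.

Emit:
servo_tool(
  motion=[
    [1,-0.6,0,0,0],
    [1,-2,0,0,0],
    [1,-5,0,1,0],
    [1,-9,0,5,0],
    [1,-12,0,10,0],
    [1,-12,0,14,0],
    [1,-12,0,14,0],
  ],
)

```text
time_s: 16.38
ee_pos: [0.4661, 0.0801, 0.3577]
eef_rot: [3.141, 0.007, -3.134]
force: [-0.6, 0.7, -0.6]
grip_width: 0.0005
grip_force: 0.0
```

Run:
```python
from h import *
a=shot('scene','a7.png');b=shot('side','b7.png')
f=lambda c,x0,y0:cv2.resize(c['image'][y0:y0+150,x0:x0+130,::-1],(390,450),interpolation=cv2.INTER_CUBIC)
cv2.imwrite('pics/c7.png',np.hstack([f(a,235,140),f(b,235,165)]))
```

```text
(no output)
```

View pics/c7.png

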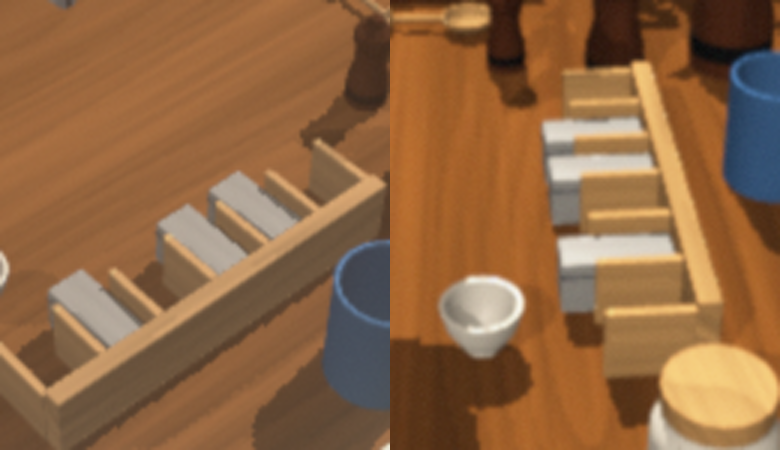

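The tin is home in the third gap, its end (160,225) lined up with the neighbouring tins, and nothing else has moved.

```bash
python3 -c "
from station import ctrl
print(ctrl.hand_in())"
```

```text
the job is handed in; nothing more can be done
None
```

I touched the back rail behind gaps one, two and three from the middle-sized mill's end, then pushed the tin along the worktop into the third gap until it pressed against the rail. In the last pictures the tin is lined up with its neighbours and nothing else looks moved. I handed the job in at about 16 s; it gave no verdict.

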